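# Rock the tight domed stake out of its holder

## Robot

A 6-joint arm with a two-finger parallel gripper is mounted at the origin on a cart in front of the work surface, level with it; the furniture and walls round the work are solid. World frame = base frame: x ahead of the robot, y to its left, z up, the work surface at z = 0. Lengths are in m, angles in rad, forces in N, time in s.
With the tool pointing down it reaches from about 0.35 to 0.85 m from the base axis. Payload 8.1 kg.
Tool frame: the origin (TCP) lies at the very end of the fingers, on their centre line; the grasp point (between the pads) lies 19 mm behind it (bot.grasp_offset is the distance from the TCP to the grasp point, in m); z points along the fingers, y is the line along which they close (so a half turn about z gives the same grasp; the last joint's range is limited). The gripper opens to 85 mm and grips with 20 to 120 N. Pads are 22 mm wide; open, the fingers measure 114 mm over their backs; the gripper's body (76 mm by 85 mm) begins 54 mm behind the grasp point. The pads swing forward as they close: fully open they stand 13 mm farther back than shut.
Start: joints at [-1.359, 0.13, 1.488, -0, 1.523, -0.085], TCP at [0.175, -0.574, 0.231] pointing down, gripper open.
Joint ranges: [-2.96, 2.96], [-0.89, 2.26], [0.02, 2.5], [-1.34, 4.48], [0, 2.73], [-2.66, 2.66]. Speed limits (rad/s): [2.39, 2.39, 2.79, 3.14, 3.14, 3.14].

## Interface

Orientations are given as a 3x3 rotation matrix whose columns are the frame's x, y, z axes.
In Python, from rig import bot gives the robot as it stands.
- The arm moves only by the tool step_arm, never from a script. Its argument "deltas" is a list of rows, each a list of 5 numbers: the shift along the tool's x, y, z in mm, then the turn about the tool's z in rad, then the finger opening in mm, from 0 to 85.4. A call has 1 to 5 rows; each row shifts and turns the commanded pose from where the row before left it, along the tool's axes as they then stand; what a row does not reach is not made up. A row lasts 1/12 s, in which the tool goes at most 41.7 mm and 7.16 degrees, less where a joint would pass 70% of its speed; a pose out of reach is approached as far as the arm can. A call is refused whole if a number of a shift passes 41.7 or a number of a turn 0.125, either way. A call with a gripper value outside its range is refused whole. The fingers move at their own pace and stop on an object; "newtons" is the grip in N (left out, the last holds). Time passes only in rows, so rows that do not move let the fingers close. It gives the time, the measured TCP pose, the force, the opening and the grip force at its end, in the units of the state.
- bot.get_state(): the state, without advancing time (a new reading comes with each control period).
- bot.read_camera(name): name is "scene" or "top" or "wrist"; returns a dict with "frame" (384x512x3 uint8, red, green, blue), "camera_matrix" (3x3 intrinsics, pixels), "view" (4x4, takes a point from world to camera coordinates); the wrist camera has in their place "tool_from_camera" (4x4, takes a point from camera to tool coordinates, whose origin is the TCP and whose axes are the flange's). Camera axes: x right, y down, z forward; pixel columns grow to the right and rows downward; lengths in m; the calibration is good to about 2 mm. The wrist camera is an equidistant fisheye: a pixel r from the principal point sees the ray r / f radians off the axis. A picture is of the moment at which its call begins: read the wrist's pose just before it. There is no depth.
- bot.close_job(): hands the job in; it is judged then, once.
The state is a dict: "t": time; "q": joint angles; "qd": joint speeds; "effort": joint torques, N m; "ee_pos": TCP position; "tcp_rot": TCP orientation; "wrist_force": force on the tool from outside, world axes, zero at the start; "ft_torque": the same for the moment, N m; "gripper_width": finger opening in m; "grip_force": force on a finger pad.
Only numpy, scipy, OpenCV 4.12 (cv2) and the standard library are available. Lean on these libraries where they do the work, as an engineer would, in place of code of your own. Each camera call takes 0.05 s, during which the arm holds its last target. There are 200 camera calls.

## Task

The domed forming stake (not the flat-topped one beside it) is stuck tight in its holder: grip its neck and rock it well over to the left, then to the right, at least five degrees each way, and so on while drawing it up, until it frees. Finish holding it, upright and still in the gripper, just clear above its own socket (its foot a finger's width above the holder, nothing else touching it); never let it jump up more than 8 cm above the holder, and leave the other stake and the things around where they are.

Things in the scene. Friction and masses are not known exactly. Their poses are not given: they have to be found in the camera images.
- domed_stake: Loose steel stake with a domed top, about 0.3 kg, seated upright in domed_holder, its axes parallel to the holder's. Origin: its foot, the centre of the tang's underside; z runs up the stake. Tang 16 mm (x) by 36 mm (y), 28 mm long; then the neck, a rectangular block 30 mm (x) by 28 mm (y), 28 to 66 mm above the foot; then the dome, to 79 mm.
- domed_neck (a point): Middle of the stake's neck, on its axis 47 mm above the foot (59 mm above the bench when seated). Grip the neck across its 28 mm, fingers closing along the stake's y, so that rocking goes along the closing line; keep the fingertips some 5 mm or more above the holder so that they do not strike it when tilted.
- domed_crown (a point): The top of the dome, on the stake's axis 79 mm above its foot.
- domed_holder: Fixed wooden holder with a steel foot plate, 64 mm (x) by 150 mm (y), 40 mm high (steel cover plates at both ends 41 mm), holding the domed stake; the two holders look alike and may change places. Origin: centre of its underside, on the bench; y, its long axis, points to the robot's left (within 25 degrees), x away from the robot.
- domed_holder_mouth (a point): Centre of the socket at the holder's top face, 40 mm above the bench. The socket is a slot 19 mm wide in x, 48 mm long in y at the top, its floor 12 mm above the bench: the seated foot is 28 mm below the top and the neck's underside rests on the top.
- domed_holder_jaw_l (a point): Line where the left spring jaw's round nose presses the tang's left end face: 18 mm to the left of the socket's centre, 27 mm above the bench (15 mm above the seated foot). Each jaw presses with about 70 N and holds by friction: a straight pull must beat both at once (45 to 80 N), but tilting about one jaw's line raises only the other side.
- domed_holder_jaw_r (a point): The same for the right jaw, 18 mm to the right. Tilting the stake 8 or 9 degrees to the left about the left jaw's line, then to the right about the right one's, and so on, walks it up by some 3 to 5 mm per full swing. It leaves the jaws when the foot has risen 15 mm; it must rise 28 mm for the foot to reach the holder's top.
- flat_stake: The other stake, like the domed one but with a flat rectangular top 36 x 34 mm, 10 mm thick; origin at its foot. Leave it in its holder.
- flat_holder: The other holder, same make and size as domed_holder, holding the flat-topped stake.
- hammer: a chasing hammer, 216 mm long, lying to the right of the holders
- steel_block: small drilled steel block, 38x48x20 mm
- rinse_bottle: small white bottle, 37 mm wide, 88 mm tall, standing
- glue_stick: glue stick, 28 mm wide, 92 mm tall, standing
Not all that is in view belongs to the job. Leave any black look-alike of the flat_stake alone.

How it is judged:
By the outcome, as a careful person would: the job done as asked, in the order asked, and still so for the second after the job is handed in, while the arm keeps its last pose, push and grip.
It also fails if it takes over 40 s, if anything falls off the work surface, if the arm or the gripper's body presses on something with over 40 N, if the wrist force passes 120 N, or if a joint passes its speed limit or range.

## Working session

There is one attempt and no reset: what is moved stays moved. The work goes in short steps, Python scripts to look and compute and a tool call to move; the robot and the scene stay as the last step left them, time stands still between calls to the robot, and variables do not carry over. Pictures are saved under pics/ and viewed, at most 10 in all, crops included, and the job is handed in when it is done.

Besides the shell and the picture viewer there is one more tool, called after "Emit:" as name([rows], argument=value, ...), one row to a line, values as JSON. step_arm: Moves the arm, as the interface text tells. Its arguments: {"type":"object","properties":{"deltas":{"type":"array","items":{"type":"array","items":{"type":"number"}}},"newtons":{"type":"number"}},"required":["deltas"]}

```bash
mkdir -p pics; ls
python3 - <<'E'
from rig import bot
import cv2,numpy as np
s=bot.get_state();print(s)
np.set_printoptions(precision=4,suppress=True)
for n in ("scene","top","wrist"):
    c=bot.read_camera(n);cv2.imwrite(f"pics/{n}0.png",c["frame"][:,:,::-1])
    print(n,c["camera_matrix"],c.get("view",c.get("tool_from_camera")))
a=[cv2.imread(f"pics/{n}0.png") for n in ("scene","top")]
cv2.imwrite("pics/both0.png",cv2.resize(np.vstack(a),None,fx=.78,fy=.78) )
E
```

```text
pics
{'t': 0.0, 'q': array([-1.35937796e+00,  1.31205801e-01,  1.48927650e+00,  1.11936223e-05,
        1.52298228e+00, -8.54256241e-02]), 'qd': array([ 6.43088417e-05, -2.26774316e-04,  1.87392215e-03,  7.35530536e-05,
        5.22116143e-04,  1.44672767e-03]), 'effort': array([-1.82345084e-03, -5.69400537e+01, -5.00556993e+01, -4.48512310e-04,
        1.46819896e-02,  1.19047615e-05]), 'ee_pos': array([ 0.17539798, -0.57322047,  0.23021928]), 'tcp_rot': array([[ 9.56264586e-01,  2.92502813e-01, -3.81886192e-04],
       [ 2.92503012e-01, -9.56262845e-01,  1.83259342e-03],
       [ 1.70855152e-04, -1.86414705e-03, -9.99998248e-01]]), 'wrist_force': array([-0.49502209,  1.14755554, -0.87094177]), 'ft_torque': array([0.02204445, 0.01136732, 0.07983822]), 'grip_force': 0.0, 'gripper_width': 0.08557401046987383}
scene [[397.6569   0.     254.2177]
 [  0.     397.6569 188.8534]
 [  0.       0.       1.    ]] [[ 0.7926 -0.6096 -0.0176 -0.5364]
 [-0.4593 -0.5777 -0.6748  0.3005]
 [ 0.4012  0.5429 -0.7378  0.7042]
 [ 0.      0.      0.      1.    ]]
top [[417.9035   0.     256.6274]
 [  0.     417.9035 188.7958]
 [  0.       0.       1.    ]] [[ 0.0051 -0.9996 -0.028  -0.0569]
 [-0.9865 -0.0005 -0.1638  0.637 ]
 [ 0.1637  0.0284 -0.9861  0.8496]
 [ 0.      0.      0.      1.    ]]
wrist [[297.3186   0.     253.5349]
 [  0.     297.3186 190.9551]
 [  0.       0.       1.    ]] [[ 0.0005 -0.9484 -0.3172  0.0807]
 [ 1.      0.0005  0.0003  0.0003]
 [-0.0001 -0.3172  0.9484 -0.1418]
 [ 0.      0.      0.      1.    ]]
```

View pics/scene0.png

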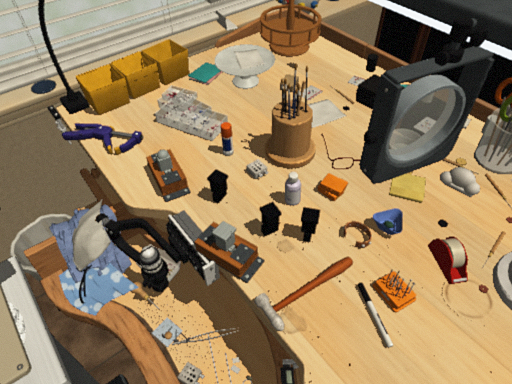

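View pics/top0.png

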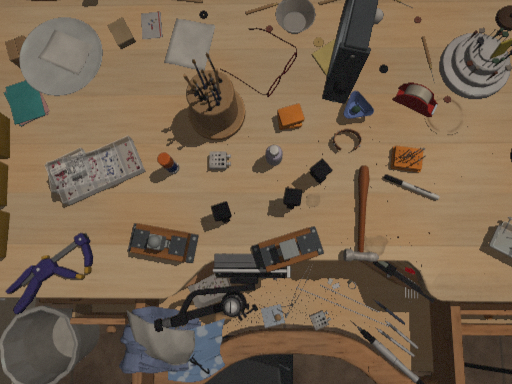

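```bash
cat > h.py <<'E'
import numpy as np,cv2
from rig import bot
np.set_printoptions(precision=4,suppress=True)
def ray(c,uv):
    V=c["view"];K=c["camera_matrix"];R=V[:3,:3];o=-R.T@V[:3,3]
    d=R.T@np.linalg.inv(K)@np.array([uv[0],uv[1],1.]);return o,d/np.linalg.norm(d)
def onz(c,uv,z):
    o,d=ray(c,uv);return o+d*(z-o[2])/d[2]
def proj(c,p):
    V=c["view"];q=V[:3,:3]@np.asarray(p)+V[:3,3];k=c["camera_matrix"]@q;return k[:2]/k[2]
def two(rs):
    A=sum(np.eye(3)-np.outer(d,d) for o,d in rs);b=sum((np.eye(3)-np.outer(d,d))@o for o,d in rs)
    p=np.linalg.solve(A,b);return p,[np.linalg.norm(np.cross(p-o,d)) for o,d in rs]
E
python3 - <<'E'
from h import *
s=cv2.imread("pics/scene0.png");t=cv2.imread("pics/top0.png")
f=lambda im,x,y,w,h,k:cv2.resize(im[y:y+h,x:x+w],None,fx=k,fy=k,interpolation=cv2.INTER_CUBIC)
a=np.hstack([f(s,135,135,70,70,5.7),f(s,190,205,80,80,5)][:1]+[cv2.resize(f(s,190,205,80,80,5),(399,399))])
b=np.hstack([f(t,120,215,88,44,4.53)[:199,:399],f(t,245,222,88,44,4.53)[:199,:399]])
print(a.shape,b.shape)
cv2.imwrite("pics/crop1.png",np.vstack([a[:,:b.shape[1]],b]))
c=bot.read_camera("top")
for uv in [(158,243),(290,249)]: print(onz(c,uv,.08))
E
```

```text
(399, 798, 3) (199, 798, 3)
[0.5193 0.1465 0.08  ]
[ 0.5084 -0.1245  0.08  ]
```

View pics/crop1.png

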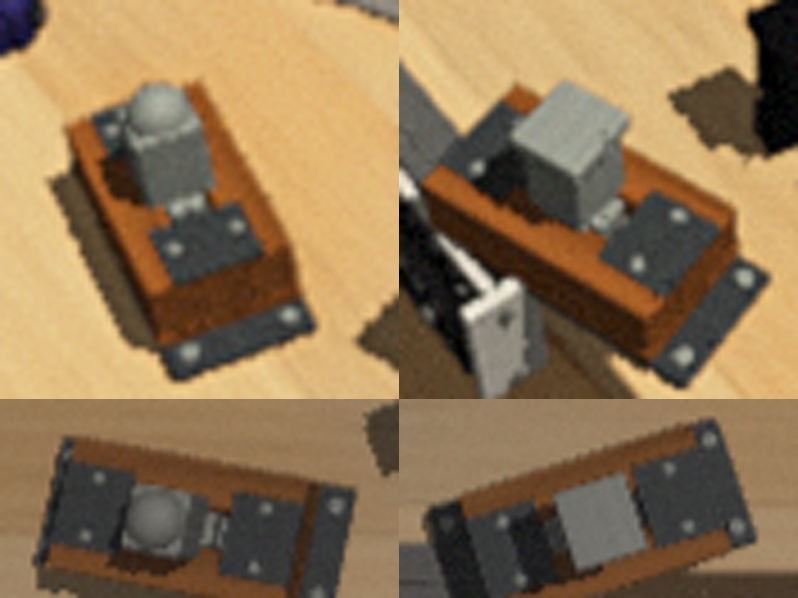

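Run:
```python
from h import *
T=bot.read_camera("top");S=bot.read_camera("scene")
print("cam",ray(T,(0,0))[0],ray(S,(0,0))[0])
p,e=two([ray(T,(154.2,240.6)),ray(S,(163.4,154))]);print("dome",p,e)
hsv=cv2.cvtColor(T["frame"],cv2.COLOR_RGB2HSV)
m=((hsv[...,0]<16)&(hsv[...,1]>140)&(hsv[...,2]>50)).astype(np.uint8)
roi=np.zeros_like(m);roi[218:268,124:204]=1;m&=roi
print(m.sum(), cv2.boundingRect(m))
for y in range(220,268,2): print(''.join('#' if v else '.' for v in m[y,120:206]))
up=[];lo=[]
for u in range(140,184):
    r=np.flatnonzero(m[:,u])
    if len(r): up.append((u,r[0]-.5));lo.append((u,r[-1]+.5))
for n,L in(("far",up),("near",lo)):
    v=cv2.fitLine(np.array(L,np.float32),cv2.DIST_HUBER,0,.01,.01).ravel()
    a=onz(T,(v[2]-20*v[0],v[3]-20*v[1]),.04);b=onz(T,(v[2]+20*v[0],v[3]+20*v[1]),.04)
    d=(a-b)/np.linalg.norm(a-b);print(n,a,b,np.degrees(np.arctan2(d[0],d[1])))
```

```text
cam [ 0.4896 -0.0808  0.9405] [ 0.2807 -0.5356  0.7129]
dome [0.5252 0.1549 0.0775] [np.float64(0.0009071250195194485), np.float64(0.0009071250195194941)]
644 (130, 224, 60, 38)
......................................................................................
......................................................................................
.................####.................................................................
................#################.....................................................
..................########################.#..........................................
............................#########################.................................
..............................###################################.....................
.....................................#################################................
..............................................#####.........##########................
...............................................####.................##................
....................................................
[... 603 characters left out ...]
#####...............#...................
.................................############################...##....................
...........................................#.#####################....................
......................................................###########.....................
......................................................................................
......................................................................................
......................................................................................
far [0.5633 0.2046 0.04  ] [0.5474 0.1181 0.04  ] 10.448242442100122
near [0.4981 0.1949 0.04  ] [0.4827 0.1095 0.04  ] 10.24912203757993
```

Candidates are the stake at top (154,241) / scene (163,154), with a round dome, and the one at top (290,249) / scene (225,235), with a flat rectangular plate. The crop shows the first is the domed one, in the left holder at about (0.524, 0.155), yaw about 10.3°. The black blocks are decoys. I'll move over it now.

Emit:
step_arm([
  [38,-6,0,0,85],
  [38,-6,0,0,85],
  [38,-6,0,0,85],
  [38,-6,0,0,85],
  [38,-6,0,0,85],
])

```text
t: 0.72
ee_pos: [0.3497, -0.4885, 0.2313]
tcp_rot: [[0.956, 0.292, 0.0], [0.292, -0.956, -0.0], [0.0, 0.0, -1.0]]
wrist_force: [-0.1, -0.5, -0.1]
gripper_width: 0.085
grip_force: 0.0
```

Emit:
step_arm([
  [38,-6,0,0,85],
  [38,-6,0,0,85],
  [38,-6,0,0,85],
  [38,-6,0,0,85],
  [38,-6,0,0,85],
])

```text
t: 1.13
ee_pos: [0.5229, -0.4041, 0.2313]
tcp_rot: [[0.956, 0.293, -0.0], [0.293, -0.956, -0.0], [-0.0, 0.0, -1.0]]
wrist_force: [-0.3, -1.2, 0.3]
gripper_width: 0.0851
grip_force: 0.0
```

Emit:
step_arm([
  [11.7,-38,0,0,85],
  [11.7,-38,0,0,85],
  [11.7,-38,0,0,85],
  [11.7,-38,0,0,85],
  [11.7,-38,0,0,85],
])

```text
t: 1.55
ee_pos: [0.5214, -0.2046, 0.231]
tcp_rot: [[0.956, 0.292, -0.0], [0.292, -0.956, 0.0], [-0.0, -0.0, -1.0]]
wrist_force: [0.0, 0.3, -0.2]
gripper_width: 0.085
grip_force: 0.0
```

Emit:
step_arm([
  [11.7,-38,0,0,85],
  [11.7,-38,0,0,85],
  [11.7,-38,0,0,85],
  [11.7,-38,0,0,85],
  [11.7,-38,0,0,85],
])

```text
t: 1.97
ee_pos: [0.5217, -0.0058, 0.2315]
tcp_rot: [[0.956, 0.292, 0.001], [0.292, -0.956, -0.0], [0.0, 0.0, -1.0]]
wrist_force: [0.1, 2.0, -1.0]
gripper_width: 0.085
grip_force: 0.0
```

Emit:
step_arm([
  [11.7,-38,0,-0.12,85],
  [0,0,0,-0.122,85],
  [0,0,0,-0.122,85],
  [0,0,0,-0.122,85],
  [0,0,0,-0.122,85],
])

```text
t: 2.38
ee_pos: [0.5221, 0.0327, 0.2313]
tcp_rot: [[0.612, 0.791, -0.0], [0.791, -0.612, -0.0], [-0.0, -0.0, -1.0]]
wrist_force: [0.0, -0.8, -0.1]
gripper_width: 0.0847
grip_force: 0.0
```

Emit:
step_arm([
  [0,0,0,-0.122,85],
  [0,0,0,-0.122,85],
  [0,0,0,-0.122,85],
  [0,0,0,-0.122,85],
  [0,0,0,0,85],
])

```text
t: 2.8
ee_pos: [0.5221, 0.0321, 0.2313]
tcp_rot: [[0.171, 0.985, -0.0], [0.985, -0.171, 0.0], [-0.0, -0.0, -1.0]]
wrist_force: [0.4, -0.5, 0.6]
gripper_width: 0.0852
grip_force: 0.0
```

```bash
cat >> h.py <<'E'
def wr(tag):
    s=bot.get_state();c=bot.read_camera("wrist");cv2.imwrite(f"pics/{tag}.png",c["frame"][:,:,::-1])
    np.savez(f"{tag}.npz",f=c["frame"],K=c["camera_matrix"],T=c["tool_from_camera"],p=s["ee_pos"],R=s["tcp_rot"]);return s
def wray(tag,uv):
    z=np.load(f"{tag}.npz");K=z["K"];d=np.array([(uv[0]-K[0,2])/K[0,0],(uv[1]-K[1,2])/K[1,1]]);r=np.hypot(*d)
    v=np.array([*(d*np.sin(r)/max(r,1e-9)),np.cos(r)]);T=z["T"]
    return z["p"]+z["R"]@T[:3,3], z["R"]@T[:3,:3]@v
E
python3 -c "
from h import *
wr('w1')"
```

Emit:
step_arm([
  [40.5,-6,0,0,85],
  [40.5,-6,0,0,85],
  [40.5,-6,0,0.01,85],
  [0,0,0,0,85],
])

```text
t: 3.18
ee_pos: [0.5253, 0.1612, 0.2313]
tcp_rot: [[0.188, 0.982, 0.0], [0.982, -0.188, 0.003], [0.003, -0.001, -1.0]]
wrist_force: [0.6, 0.6, -0.1]
gripper_width: 0.0849
grip_force: 0.0
```

```bash
python3 -c "
from h import *
s=wr('w2');print(s['ee_pos'],s['tcp_rot'])
a=cv2.imread('pics/w1.png');b=cv2.imread('pics/w2.png')
cv2.imwrite('pics/w12.png',np.hstack([a[:,56:456],b[:,56:456]]))"
```

```text
[0.5253 0.1612 0.2313] [[ 0.188   0.9822  0.    ]
 [ 0.9822 -0.188   0.0032]
 [ 0.0031 -0.0006 -1.    ]]
```

View pics/w12.png

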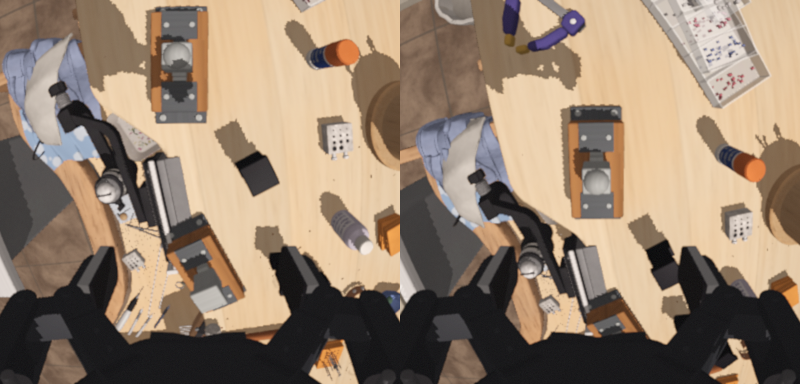

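Run:
```python
from h import *
def dome(tag,x,y,r):
    g=cv2.cvtColor(np.load(f"{tag}.npz")["f"],cv2.COLOR_RGB2GRAY)[y-r:y+r,x-r:x+r]
    g=cv2.resize(g,None,fx=4,fy=4,interpolation=cv2.INTER_CUBIC)
    c=cv2.HoughCircles(g,cv2.HOUGH_GRADIENT,1.5,40,param1=120,param2=15,minRadius=36,maxRadius=72)
    return None if c is None else c[0][:3]/4+np.array([x-r,y-r,0])
print(dome("w1",234,53,26),dome("w2",253,181,26))
p,e=two([wray("w1",(234,53)),wray("w2",(253,181))]);print("dome",p,e)
f=np.load("w2.npz")["f"];hsv=cv2.cvtColor(f,cv2.COLOR_RGB2HSV)
m=((hsv[...,0]<15)&(hsv[...,1]>150)&(hsv[...,2]>60))
L=[];R=[]
for y in range(135,206):
    r=np.flatnonzero(m[y,210:300])+210
    if len(r)>3:L.append((r[0]-.5,y));R.append((r[-1]+.5,y))
def oz(uv,z):
    o,d=wray("w2",uv);return o+d*(z-o[2])/d[2]
for n,P in(("L",L),("R",R)):
    W=np.array([oz(q,.04)[:2] for q in P],np.float32);v=cv2.fitLine(W,cv2.DIST_HUBER,0,.001,.001).ravel()
    print(n,len(P),v[2:]+v[:2]*((.157-v[3])/v[1]),np.degrees(np.arctan2(v[0],v[1])))
for n,uv in(("topend",(253,122)),("botend",(253,206))): print(n,oz(uv,.041))
```

```text
[[229.5625  48.1875  12.1125]
 [237.0625  71.8125  11.8125]] [[252.3125 181.8125  12.825 ]
 [247.8125 172.0625   9.7125]]
dome [0.5236 0.1561 0.0819] [np.float64(0.00044484394957181164), np.float64(0.0004448439495719118)]
L 34 [0.4968 0.157 ] 5.582666
R 34 [0.5512 0.157 ] 3.653896
topend [0.5338 0.2116 0.041 ]
botend [0.515  0.1136 0.041 ]
```

Emit:
step_arm([
  [-5.5,0,36,0,85],
  [0,0,36,-0.008,85],
  [0,0,36,0,85],
  [0,0,36,0,85],
  [0,0,20,0,85],
])

```text
t: 3.65
ee_pos: [0.5223, 0.148, 0.0627]
tcp_rot: [[0.184, 0.983, -0.005], [0.983, -0.184, -0.001], [-0.002, -0.005, -1.0]]
wrist_force: [0.0, 0.5, -0.0]
gripper_width: 0.0851
grip_force: 0.0
```

Emit:
step_arm([
  [0,0,20,0,70],
  [0,0,0,0,60],
  [0,0,0,0,60],
])

```text
t: 3.9
ee_pos: [0.5239, 0.1485, 0.0464]
tcp_rot: [[0.182, 0.983, -0.003], [0.983, -0.182, -0.001], [-0.001, -0.003, -1.0]]
wrist_force: [0.3, -0.3, -0.1]
gripper_width: 0.06
grip_force: 0.0
```

```bash
python3 -c "
from h import *
s=wr('w3');print(s['ee_pos'],s['tcp_rot'],s['wrist_force'])"
```

```text
[0.5239 0.1485 0.0464] [[ 0.182   0.9833 -0.0029]
 [ 0.9833 -0.182  -0.0007]
 [-0.0013 -0.0027 -1.    ]] [ 0.2816 -0.2573 -0.0583]
```

View pics/w3.png

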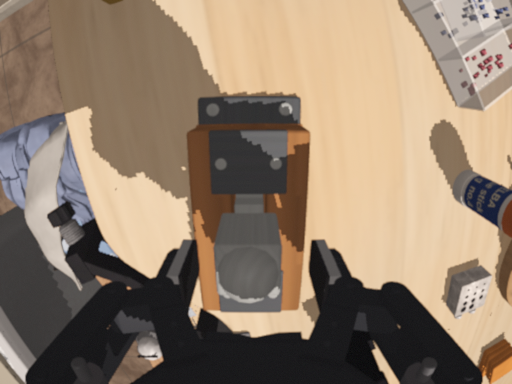

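Run:
```python
from h import *
def oz(uv,z):
    o,d=wray("w3",uv);return o+d*(z-o[2])/d[2]
z=np.load("w3.npz")
def tl(p): return ((p-z["p"])@z["R"])*1e3
print("dome",tl(oz((249,272),.082)))
for n,uv,h in(("neckTL",(219,214),.078),("neckTR",(280,214),.078),("neckBL",(216,310),.078),("neckBR",(283,310),.078),("plateT",(247,132),.041),("holdTL",(190,130),.04),("holdTR",(309,128),.04)): print(n,tl(oz(uv,h)), oz(uv,h))
```

```text
dome [  9.0218  -2.6728 -35.6274]
neckTL [ 34.3008 -14.7003 -31.6264] [0.5157 0.185  0.078 ]
neckTR [ 34.3499   9.9186 -31.6937] [0.54   0.1805 0.078 ]
neckBL [-16.811  -18.9285 -31.5505] [0.5023 0.1355 0.078 ]
neckBR [-16.5889  13.5274 -31.6393] [0.5342 0.1298 0.078 ]
plateT [62.5533 -3.962   5.3088] [0.5313 0.2108 0.041 ]
holdTL [ 63.8867 -32.8556   6.386 ] [0.5032 0.2173 0.04  ]
holdTR [64.8364 27.1752  6.221 ] [0.5624 0.2073 0.04  ]
```

Emit:
step_arm([
  [6,-1,0,0,45],
  [0,0,0,0,38],
  [0,0,0,0,38],
  [0,0,0,0,38],
], newtons=40)

```text
t: 4.28
ee_pos: [0.5258, 0.1559, 0.0485]
tcp_rot: [[0.179, 0.984, 0.002], [0.984, -0.179, 0.0], [0.001, 0.002, -1.0]]
wrist_force: [0.0, 0.3, 0.6]
gripper_width: 0.038
grip_force: 0.0
```

Emit:
step_arm([
  [0,0,0,0,27],
  [0,0,0,0,25],
  [0,0,0,0,25],
  [0,0,0,0,25],
], newtons=40)

```text
t: 4.62
ee_pos: [0.523, 0.1563, 0.048]
tcp_rot: [[0.179, 0.984, -0.004], [0.984, -0.179, 0.001], [-0.0, -0.004, -1.0]]
wrist_force: [-14.0, 2.5, 13.8]
gripper_width: 0.0297
grip_force: 40.9
```

```bash
python3 -c "
from h import *
s=wr('w4');print(s['ee_pos'],s['wrist_force'],s['ft_torque'],s['gripper_width'],s['grip_force'],s['wrist_force']@s['tcp_rot'])"
```

```text
[0.523  0.1563 0.048 ] [-13.9763   2.4649  13.8141] [0.277  2.3558 0.0505] 0.029715459610431264 40.86054503917694 [ -0.0719 -14.2492 -13.755 ]
```

View pics/w4.png

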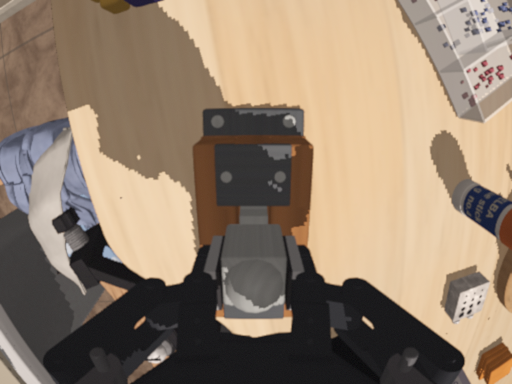

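Emit:
step_arm([
  [0,-2,-1.5,0,25],
  [0,0,0,0,25],
], newtons=45)

```text
t: 4.83
ee_pos: [0.5227, 0.1562, 0.0481]
tcp_rot: [[0.179, 0.984, 0.0], [0.984, -0.179, 0.0], [0.0, -0.0, -1.0]]
wrist_force: [2.0, 3.8, -8.9]
gripper_width: 0.0296
grip_force: 48.8
```

Emit:
step_arm([
  [3,0,-0.7,0,25],
  [3,0,-0.7,0,25],
  [0,0,0,0,25],
])

```text
t: 5.08
ee_pos: [0.5229, 0.1578, 0.0482]
tcp_rot: [[0.179, 0.984, -0.003], [0.984, -0.179, -0.007], [-0.008, -0.002, -1.0]]
wrist_force: [2.8, -18.3, -11.3]
gripper_width: 0.0294
grip_force: 48.5
```

```bash
python3 -c "
from h import *
s=wr('w5');print(s['ee_pos'],s['wrist_force']@s['tcp_rot'],s['ft_torque'])"
```

```text
[0.5229 0.1578 0.0482] [-17.4122   6.0334  11.4221] [-2.9932 -0.7577  0.0966]
```

Emit:
step_arm([
  [4,0,-0.5,0,25],
  [4,0,-0.5,0,25],
  [0,0,0,0,25],
])

```text
t: 5.38
ee_pos: [0.5239, 0.164, 0.0492]
tcp_rot: [[0.18, 0.984, -0.005], [0.984, -0.18, -0.01], [-0.01, -0.003, -1.0]]
wrist_force: [-1.8, -24.4, -4.5]
gripper_width: 0.0293
grip_force: 48.6
```

```bash
cat > st.py <<'E'
from h import *
import sys
s=wr(sys.argv[1]);R=s['tcp_rot'];d=(s['ee_pos']-np.array([.523,.1563,.048]))
print(s['t'],"left,fwd,up mm",1e3*np.array([d@[.179,.984,0],d@[.984,-.179,0],d[2]]),"F left,fwd,up",s['wrist_force']@np.array([[.179,.984,0],[.984,-.179,0],[0,0,1]]),s['grip_force'],R[2])
E
python3 st.py w6
python3 - <<'E'
from h import *
a=[cv2.resize(cv2.imread(f"pics/{t}.png")[200:340,180:330],None,fx=2.6,fy=2.6,interpolation=cv2.INTER_CUBIC) for t in("w4","w6")]
cv2.imwrite("pics/c46.png",np.hstack(a))
E
```

```text
5.3833 left,fwd,up mm [ 7.7684 -0.5383  1.2479] F left,fwd,up [-24.3612   2.6145  -4.4561] 48.63896191120148 [-0.0104 -0.0032 -0.9999]
```

View pics/c46.png

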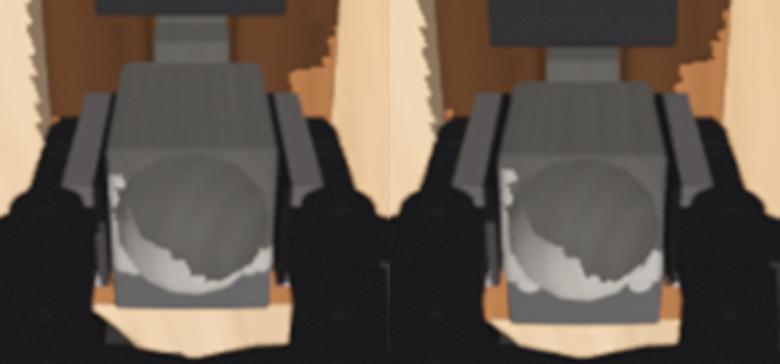

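Run:
```python
from h import *
for t in("w4","w5","w6"):
    f=np.load(t+".npz")["f"].astype(int)
    for c0,c1 in((228,236),(262,276)):
        p=f[:,c0:c1].mean(1)
        print(t,c0,' '.join("%d:%d/%d"%(y,p[y].mean(),p[y][0]-p[y][2]) for y in list(range(218,262,1))+list(range(306,332,1))))
```

```text
w4 228 218:62/56 219:63/55 220:63/56 221:63/56 222:62/57 223:67/46 224:79/21 225:82/8 226:82/5 227:81/5 228:81/5 229:81/6 230:81/5 231:82/5 232:81/5 233:82/5 234:82/5 235:82/6 236:82/5 237:82/5 238:82/5 239:82/5 240:82/5 241:82/5 242:82/5 243:83/5 244:82/5 245:82/6 246:82/6 247:82/6 248:82/5 249:82/5 250:83/5 251:83/5 252:83/5 253:83/5 254:83/5 255:83/5 256:85/5 257:89/6 258:94/6 259:96/7 260:97/6 261:97/6 306:112/3 307:102/1 308:100/1 309:101/1 310:101/1 311:101/1 312:102/1 313:102/1 314:102/1 315:102/1 316:100/0 317:105/7 318:144/40 319:191/59 320:206/63 321:207/63 322:207/62 323:206/63 324:206/63 325:206/63 326:205/62 327:201/62 328:196/62 329:183/59 330:164/53 331:142/45
w4 262 218:78/33 219:78/33 220:78/34 221:78/33 222:78/34 223:79/28 224:82/13 225:83/6 226:82/5 227:83/5 228:83/5 229:83/5 230:83/5 231:83/5 232:83/5 233:83/5 234:83/5 235:83/5 236:82/5 237:83/5 238:83/5 239:83/5 240:83/5 241:83/5 242:83/5 243:83/5 244:83/5 245:83/5 246:83/5 247:83/5 248:83/5 249:83/5 250:83/5 251:83/5 252:83/5 253:83/5 254:83/5 255:83/5 256:86/5 257:90/6 258:95/6 259:97/6 260:97/6 261:96/6 306:12
[... 2310 characters left out ...]
62 331:189/61
w6 262 218:62/24 219:69/33 220:70/33 221:70/33 222:71/32 223:75/32 224:77/32 225:78/32 226:78/32 227:78/33 228:78/33 229:78/33 230:79/29 231:80/15 232:80/7 233:80/5 234:80/5 235:80/5 236:81/5 237:80/5 238:81/5 239:81/5 240:80/5 241:81/5 242:81/5 243:81/5 244:81/5 245:80/5 246:81/5 247:80/5 248:81/5 249:81/5 250:81/5 251:81/5 252:81/5 253:81/5 254:81/5 255:81/5 256:81/5 257:81/5 258:83/5 259:88/6 260:93/6 261:96/6 306:134/8 307:149/9 308:171/10 309:179/10 310:172/9 311:159/8 312:138/5 313:117/3 314:105/0 315:102/0 316:103/1 317:102/1 318:103/1 319:103/1 320:103/1 321:103/1 322:102/0 323:102/2 324:133/31 325:181/57 326:201/62 327:204/62 328:204/61 329:204/61 330:204/61 331:204/61
```

```bash
cat > tilt.py <<'E'
from h import *
from scipy.optimize import least_squares
def edges(t):
    f=np.load(t+".npz")["f"].astype(float);p=f[:,228:236].mean(1);rb=p[:,0]-p[:,2];g=p.mean(1)
    i0=200+np.flatnonzero((rb[200:285]<10)&(g[200:285]>60))   # neck front starts
    run=[i for i in i0 if (rb[i:i+8]<10).all()][0]
    a=run-1+ (rb[run-1]-20)/(rb[run-1]-rb[run]+1e-9)
    k=np.arange(run+6,run+60);base=np.median(g[run+2:run+8])
    b=[i for i in k if g[i]>base+6.5 and g[i+2]>base+6][0];b=b-1+(base+6.5-g[b-1])/(g[b]-g[b-1])
    c=[i for i in range(int(b)+30,int(b)+85) if rb[i]<2.5 and (rb[i:i+3]<3).all()]
    return a,b,(c[0] if c else np.nan)
def v(X,Z):
    dx,dz=X-80.7,Z+141.8
    return 190.96+297.32*np.arctan2(-.948*dx-.317*dz,-.317*dx+.948*dz)
def fit(t,use=3):
    e=edges(t);P=np.array([[14,-19],[14,19],[-14,19]])
    def r(q):
        x,z,th=q;c,s=np.cos(th),np.sin(th)
        return [v(x+c*y+s*h,z+s*y-c*h)-o for (y,h),o in zip(P,e)]
    return np.array(e),r
def tilt(t):
    e,r=fit(t);q=least_squares(r,[0,-11,0],x_scale=[1,1,.01]).x
    return e,q[0],q[1],np.degrees(q[2])
if __name__=="__main__":
    import sys
    for t in sys.argv[1:]: print(t,*tilt(t))
E
python3 tilt.py w4 w5 w6
```

```text
w4 [224.125  256.6414 307.    ] -1.878412259518657 -11.547432045489154 2.8096186884055436
w5 [223.82   256.6557 308.    ] -0.6280273872607401 -13.760542966084108 2.977366478445333
w6 [230.6739 258.4458 313.    ] -2.21982147023725 -16.50235317660158 7.957319883743955
```

```bash
python3 - <<'E'
s=open('tilt.py').read()
s=s.replace("q=least_squares(r,[0,-11,0],x_scale=[1,1,.01]).x\n    return e,q[0],q[1],np.degrees(q[2])","""q=least_squares(r,[0,-11,0],x_scale=[1,1,.01]).x
    p=least_squares(lambda w:r([w[0],-11.5,w[1]])[:2],[0,0],x_scale=[1,.01]).x
    return e,"3:",q[0].round(1),q[1].round(1),np.degrees(q[2]).round(1),"2:",p[0].round(1),np.degrees(p[1]).round(1)""")
open('tilt.py','w').write(s)
E
python3 tilt.py w4 w5 w6
```

```text
w4 [224.125  256.6414 307.    ] 3: -1.9 -11.5 2.8 2: -1.9 2.8
w5 [223.82   256.6557 308.    ] 3: -0.6 -13.8 3.0 2: -1.8 2.5
w6 [230.6739 258.4458 313.    ] 3: -2.2 -16.5 8.0 2: -4.9 7.1
```

Emit:
step_arm([
  [4,0,-0.8,0,25],
  [4,0,-0.8,0,25],
  [0,0,0,0,25],
])

```text
t: 5.68
ee_pos: [0.525, 0.1709, 0.0501]
tcp_rot: [[0.18, 0.984, -0.006], [0.984, -0.18, -0.011], [-0.012, -0.004, -1.0]]
wrist_force: [0.9, -26.1, -8.6]
gripper_width: 0.0291
grip_force: 46.1
```

```bash
python3 st.py w7; python3 tilt.py w7
```

```text
5.6833 left,fwd,up mm [14.7204 -0.6886  2.1408] F left,fwd,up [-25.5104   5.6021  -8.6326] 46.0702782869339 [-0.0121 -0.0039 -0.9999]Traceback (most recent call last):
  File "tilt.py", line 27, in <module>
    for t in sys.argv[1:]: print(t,*tilt(t))
                                    ~~~~^^^
  File "tilt.py", line 22, in tilt
    e,r=fit(t);q=least_squares(r,[0,-11,0],x_scale=[1,1,.01]).x
        ~~~^^^
  File "tilt.py", line 16, in fit
    e=edges(t);P=np.array([[14,-19],[14,19],[-14,19]])
  File "tilt.py", line 9, in edges
    b=[i for i in k if g[i]>base+6.5 and g[i+2]>base+6][0];b=b-1+(base+6.5-g[b-1])/(g[b]-g[b-1])
      ~~~~~~~~~~~~~~~~~~~~~~~~~~~~~~~~~~~~~~~~~~~~~~~~~^^^
IndexError: list index out of range
```

Run:
```python
from h import *
S=bot.read_camera("scene")["frame"][:,:,::-1]
a=cv2.resize(cv2.imread("pics/w7.png")[180:340,170:340],(425,400),interpolation=cv2.INTER_CUBIC)
b=cv2.resize(S[110:210,120:213],(372,400),interpolation=cv2.INTER_CUBIC)
cv2.imwrite("pics/c7.png",np.hstack([a,b]))
p=np.load("w7.npz")["f"][:,228:236].astype(float).mean(1)
print([(y,int(p[y].mean()),int(p[y][0]-p[y][2])) for y in range(215,275)])
```

```text
[(215, 50, 0), (216, 50, 0), (217, 50, 0), (218, 51, 0), (219, 51, 0), (220, 50, 0), (221, 50, 0), (222, 51, 0), (223, 51, 0), (224, 50, 0), (225, 49, 0), (226, 49, 0), (227, 49, 1), (228, 54, 19), (229, 61, 47), (230, 65, 56), (231, 64, 57), (232, 63, 56), (233, 64, 55), (234, 63, 56), (235, 63, 56), (236, 63, 56), (237, 64, 52), (238, 68, 36), (239, 74, 17), (240, 76, 10), (241, 76, 8), (242, 77, 7), (243, 77, 6), (244, 77, 6), (245, 78, 5), (246, 77, 5), (247, 77, 5), (248, 77, 4), (249, 77, 5), (250, 77, 5), (251, 77, 5), (252, 78, 5), (253, 78, 5), (254, 78, 5), (255, 78, 5), (256, 78, 5), (257, 78, 5), (258, 78, 5), (259, 78, 5), (260, 79, 5), (261, 84, 6), (262, 91, 6), (263, 96, 6), (264, 101, 6), (265, 105, 7), (266, 111, 7), (267, 114, 7), (268, 109, 7), (269, 99, 6), (270, 93, 6), (271, 91, 6), (272, 90, 5), (273, 89, 6), (274, 88, 5)]
```

View pics/c7.png

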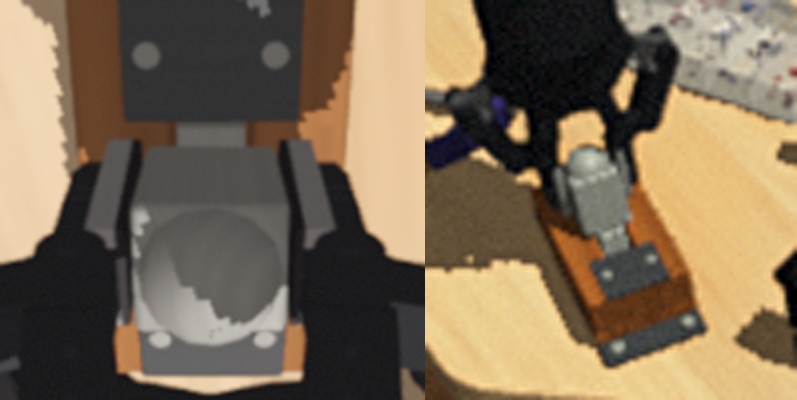

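```bash
python3 - <<'E'
s=open('tilt.py').read()
i=s.index("    i0=200");j=s.index("    a=run-1")
s=s[:i]+"    run=200+np.flatnonzero(rb[200:255]>40)[-1]+1\n    while rb[run]>20: run+=1\n"+s[j:]
s=s.replace("np.median(g[run+2:run+8])","np.median(g[run+3:run+9])")
open('tilt.py','w').write(s)
E
python3 tilt.py w4 w6 w7
```

```text
w4 [224.125  256.6414 307.    ] 3: -1.9 -11.5 2.8 2: -1.9 2.8
w6 [231.5481 258.4458 313.    ] 3: -2.9 -15.9 8.6 2: -5.2 7.9
w7 [238.875  260.8991 320.    ] 3: -2.7 -22.0 13.8 2: -8.7 12.4
```

Emit:
step_arm([
  [-6,0,-0.5,0,25],
  [-6,0,-0.5,0,25],
  [-6,0,-0.5,0,25],
  [-5,0,-0.5,0,25],
  [0,0,0,0,25],
])

```text
t: 6.2
ee_pos: [0.523, 0.1582, 0.0552]
tcp_rot: [[0.179, 0.984, 0.001], [0.984, -0.179, 0.006], [0.006, -0.0, -1.0]]
wrist_force: [0.3, 15.8, -1.5]
gripper_width: 0.0294
grip_force: 49.9
```

```bash
python3 st.py w8; python3 tilt.py w8
```

```text
6.2 left,fwd,up mm [ 1.8945 -0.3365  7.184 ] F left,fwd,up [15.6323 -2.5493 -1.4862] 49.85391139984131 [ 0.0063 -0.0002 -1.    ]
w8 [227.1776 258.1774 307.    ] 3: -5.5 -7.5 3.6 2: -3.4 4.3
```

Emit:
step_arm([
  [-5,0,-0.4,0,25],
  [-5,0,-0.4,0,25],
  [-4,0,-0.4,0,25],
  [0,0,0,0,25],
])

```text
t: 6.58
ee_pos: [0.5217, 0.1442, 0.0572]
tcp_rot: [[0.178, 0.984, 0.004], [0.984, -0.178, 0.005], [0.006, 0.003, -1.0]]
wrist_force: [3.9, 9.5, -0.2]
gripper_width: 0.0295
grip_force: 52.8
```

```bash
python3 st.py w9; python3 tilt.py w9
```

```text
6.5833 left,fwd,up mm [-12.0983   0.8591   9.1853] F left,fwd,up [10.0346  2.1327 -0.2413] 52.777681946754456 [ 0.0055  0.0028 -1.    ]
w9 [211.747  256.1616 334.    ] 3: 23.9 -54.9 4.1 2: 3.3 -7.6
```

Emit:
step_arm([
  [6,0,-0.3,0,25],
  [6,0,-0.3,0,25],
  [6,0,-0.3,0,25],
  [6,0,-0.3,0,25],
  [0,0,0,0,25],
])

```text
t: 7.05
ee_pos: [0.5255, 0.1621, 0.0601]
tcp_rot: [[0.18, 0.984, 0.0], [0.984, -0.18, -0.005], [-0.005, 0.001, -1.0]]
wrist_force: [-11.3, -16.1, 24.7]
gripper_width: 0.0291
grip_force: 60.5
```

```bash
python3 st.py w10; python3 tilt.py w10
```

```text
7.05 left,fwd,up mm [ 6.1813  1.385  12.0765] F left,fwd,up [-17.8469  -8.2817  24.6514] 60.45666038990021 [-0.0049  0.0012 -1.    ]
w10 [232.3359 263.5556 333.    ] 3: 10.4 -42.3 10.6 2: -6.5 4.9
```

Emit:
step_arm([
  [4,0,-1.5,0,25],
  [3,0,-1.5,0,25],
  [0,0,0,0,25],
])

```text
t: 7.35
ee_pos: [0.5265, 0.1696, 0.0612]
tcp_rot: [[0.179, 0.984, 0.0], [0.984, -0.179, -0.004], [-0.004, 0.001, -1.0]]
wrist_force: [-1.3, -10.8, 5.8]
gripper_width: 0.0292
grip_force: 57.9
```

```bash
python3 st.py w11; python3 tilt.py w11
python3 - <<'E'
from h import *
S=bot.read_camera("scene")["frame"][:,:,::-1]
a=cv2.resize(cv2.imread("pics/w11.png")[180:340,170:340],(425,400),interpolation=cv2.INTER_CUBIC)
b=cv2.resize(S[110:210,120:213],(372,400),interpolation=cv2.INTER_CUBIC)
cv2.imwrite("pics/c11.png",np.hstack([a,b]))
E
```

```text
7.35 left,fwd,up mm [13.7402  1.0087 13.1861] F left,fwd,up [-10.8139   0.6362   5.7999] 57.89330542087555 [-0.0037  0.0012 -1.    ]
w11 [240.6014 263.0821 335.    ] 3: 7.6 -41.9 16.4 2: -9.8 12.4
```

View pics/c11.png

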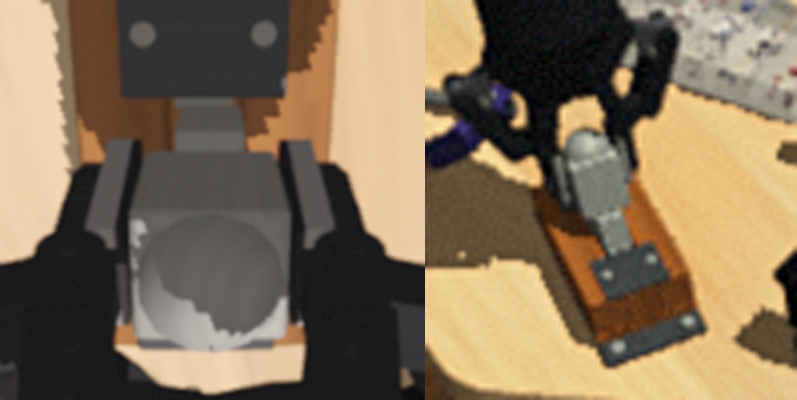

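Emit:
step_arm([
  [-6,0,-0.3,0,25],
  [-6,0,-0.3,0,25],
  [-6,0,-0.3,0,25],
  [-5,0,0,0,25],
  [0,0,0,0,25],
])

```text
t: 7.87
ee_pos: [0.5239, 0.1531, 0.0648]
tcp_rot: [[0.179, 0.984, 0.005], [0.984, -0.179, 0.008], [0.009, 0.004, -1.0]]
wrist_force: [-3.8, 17.9, 15.2]
gripper_width: 0.0294
grip_force: 62.2
```

```bash
python3 st.py w12b; python3 tilt.py w12b
```

```text
7.8667 left,fwd,up mm [-2.9611  1.4783 16.7809] F left,fwd,up [16.8872 -6.9221 15.1776] 62.22428619861603 [ 0.0088  0.0038 -1.    ]
w12b [230.8864 263.5728 334.    ] 3: 11.8 -44.1 10.0 2: -5.9 3.6
```

Emit:
step_arm([
  [-4,0,0,0,25],
  [-4,0,0,0,25],
  [-3,0,0,0,25],
  [0,0,0,0,25],
])

```text
t: 8.25
ee_pos: [0.5222, 0.143, 0.0655]
tcp_rot: [[0.178, 0.984, 0.006], [0.984, -0.178, 0.009], [0.009, 0.004, -1.0]]
wrist_force: [-6.5, 20.6, 20.9]
gripper_width: 0.0294
grip_force: 65.6
```

```bash
python3 st.py w13; python3 tilt.py w13
```

```text
8.25 left,fwd,up mm [-13.2072   1.5441  17.4936] F left,fwd,up [ 19.1341 -10.0521  20.9032] 65.59547781944275 [ 0.0095  0.0042 -0.9999]
w13 [221.9854 265.25   334.    ] 3: 16.1 -47.4 4.2 2: -2.3 -5.5
```

Emit:
step_arm([
  [4,0,-1,0,25],
  [4,0,-1,0,25],
  [4,0,-1,0,25],
  [3,0,0,0,25],
  [0,0,0,0,25],
])

```text
t: 8.72
ee_pos: [0.522, 0.1532, 0.0634]
tcp_rot: [[0.179, 0.984, -0.001], [0.984, -0.179, -0.0], [-0.0, -0.001, -1.0]]
wrist_force: [-0.0, -0.7, -3.0]
gripper_width: 0.0295
grip_force: 62.7
```

```bash
python3 st.py w14; python3 tilt.py w14
```

```text
8.7167 left,fwd,up mm [-3.2078 -0.4724 15.391 ] F left,fwd,up [-0.7045  0.1269 -3.0027] 62.656463384628296 [-0.0003 -0.0013 -1.    ]
w14 [222.6852 265.1553 334.    ] 3: 15.7 -47.1 4.6 2: -2.6 -4.8
```

Emit:
step_arm([
  [4,0,0,0,25],
  [4,0,0,0,25],
  [4,0,0,0,25],
  [0,0,0,0,25],
], newtons=40)

```text
t: 9.1
ee_pos: [0.5239, 0.1622, 0.0639]
tcp_rot: [[0.179, 0.984, -0.003], [0.984, -0.179, -0.005], [-0.006, -0.002, -1.0]]
wrist_force: [-5.1, -13.9, 5.2]
gripper_width: 0.0292
grip_force: 63.8
```

```bash
python3 st.py w15; python3 tilt.py w15
```

```text
9.1 left,fwd,up mm [ 5.9458 -0.1216 15.8658] F left,fwd,up [-14.6238  -2.527    5.1639] 63.7556791305542 [-0.0056 -0.0016 -1.    ]
w15 [227.8083 264.1651 334.    ] 3: 13.2 -45.2 7.9 2: -4.7 0.5
```

Emit:
step_arm([
  [3,0,0,0,25],
  [0,0,0,0,25],
  [0,0,0,0,25],
])

```text
t: 9.4
ee_pos: [0.5245, 0.1648, 0.0642]
tcp_rot: [[0.18, 0.984, -0.002], [0.984, -0.18, -0.005], [-0.005, -0.002, -1.0]]
wrist_force: [-5.7, -14.4, 8.4]
gripper_width: 0.0291
grip_force: 64.5
```

```bash
python3 st.py w16; python3 tilt.py w16
```

```text
9.4 left,fwd,up mm [ 8.6137 -0.0143 16.1868] F left,fwd,up [-15.2259  -2.9872   8.3919] 64.5076596736908 [-0.0055 -0.0015 -1.    ]
w16 [230.3806 263.8679 333.    ] 3: 11.3 -43.0 9.3 2: -5.7 2.9
```

Emit:
step_arm([
  [-4,0,0,0,25],
  [-4,0,0,0,25],
  [0,0,0,0,25],
  [0,0,0,0,25],
])

```text
t: 9.78
ee_pos: [0.5236, 0.1598, 0.0638]
tcp_rot: [[0.179, 0.984, -0.0], [0.984, -0.179, 0.0], [0.0, -0.0, -1.0]]
wrist_force: [0.3, -0.2, -2.9]
gripper_width: 0.0293
grip_force: 63.2
```

```bash
python3 st.py w17; python3 tilt.py w17
python3 - <<'E'
from tilt import *
for t in("w4","w17"):
    e,r=fit(t)
    for z in(-8,-11.5,-14,-17):
        p=least_squares(lambda w:r([w[0],z,w[1]])[:2],[0,0],x_scale=[1,.01]).x;print(t,z,p[0],np.degrees(p[1]))
    f=np.load(t+".npz")["f"].astype(int)
    for y in (int(e[0])+4,int(e[1])-3): print(t,y,[(x,int(f[y-1:y+2,x].mean())) for x in list(range(212,230))+list(range(274,294))])
E
```

```text
9.7833 left,fwd,up mm [ 3.5674 -0.0246 15.8177] F left,fwd,up [-0.1263  0.3749 -2.9496] 63.17804574966431 [ 0.0002 -0.0004 -1.    ]
w17 [229.8973 263.7527 334.    ] 3: 12.3 -44.5 9.3 2: -5.5 2.6
w4 -8 -3.68829550738305 2.1093322661033076
w4 -11.5 -1.902627712785038 2.800280791145688
w4 -14 -0.625724405309196 3.291534241316354
w4 -17 0.9081071823674035 3.8786200208777064
w4 228 [(212, 69), (213, 68), (214, 69), (215, 68), (216, 67), (217, 66), (218, 65), (219, 66), (220, 65), (221, 64), (222, 63), (223, 63), (224, 62), (225, 64), (226, 72), (227, 79), (228, 80), (229, 81), (274, 81), (275, 82), (276, 83), (277, 83), (278, 82), (279, 81), (280, 79), (281, 73), (282, 71), (283, 70), (284, 70), (285, 70), (286, 69), (287, 68), (288, 68), (289, 67), (290, 72), (291, 92), (292, 112), (293, 120)]
w4 253 [(212, 85), (213, 86), (214, 85), (215, 85), (216, 85), (217, 86), (218, 77), (219, 52), (220, 33), (221, 48), (222, 71), (223, 79), (224, 80), (225, 80), (226, 81), (227, 82), (228, 83), (229, 83), (274, 81), (275, 81), (276, 82), (277, 81), (278, 81), (279, 81), (280, 82), (281, 82), (282,
[... 480 characters left out ...]
6, 74), (227, 79), (228, 80), (229, 80), (274, 80), (275, 81), (276, 82), (277, 83), (278, 82), (279, 83), (280, 96), (281, 118), (282, 133), (283, 136), (284, 134), (285, 134), (286, 132), (287, 132), (288, 131), (289, 130), (290, 129), (291, 128), (292, 126), (293, 125)]
w17 260 [(212, 85), (213, 85), (214, 85), (215, 86), (216, 84), (217, 73), (218, 42), (219, 24), (220, 27), (221, 51), (222, 74), (223, 79), (224, 79), (225, 79), (226, 81), (227, 82), (228, 82), (229, 82), (274, 82), (275, 81), (276, 80), (277, 81), (278, 80), (279, 81), (280, 81), (281, 80), (282, 81), (283, 81), (284, 80), (285, 74), (286, 52), (287, 30), (288, 23), (289, 42), (290, 73), (291, 84), (292, 85), (293, 86)]
```

Emit:
step_arm([
  [-1,0,-5,0,25],
  [0,0,-5,0,25],
  [0,0,-5,0,25],
  [0,0,-5,0,25],
  [0,0,-3,0,25],
])

```text
t: 10.25
ee_pos: [0.5242, 0.1591, 0.0884]
tcp_rot: [[0.179, 0.984, 0.002], [0.984, -0.179, 0.0], [0.001, 0.001, -1.0]]
wrist_force: [-0.3, -0.3, -3.0]
gripper_width: 0.0289
grip_force: 63.1
```

Emit:
step_arm([
  [0,0,0,0,25],
  [0,0,0,0,25],
  [0,0,0,0,25],
])

```text
t: 10.5
ee_pos: [0.5235, 0.1589, 0.087]
tcp_rot: [[0.179, 0.984, -0.0], [0.984, -0.179, -0.0], [-0.0, -0.0, -1.0]]
wrist_force: [0.2, 0.4, -3.2]
gripper_width: 0.0294
grip_force: 63.2
```

```bash
python3 st.py w18; python3 tilt.py w18;python3 - <<'E'
from h import *
C=bot.read_camera("scene");S=C["frame"][:,:,::-1]
# vertical reference through stake, and expected foot positions
for z in(.04,.05,.055,.066,.1): print(z,proj(C,[.5235,.157,z]))
a=cv2.resize(cv2.imread("pics/w18.png")[180:340,170:340],(318,300),interpolation=cv2.INTER_CUBIC)
b=cv2.resize(S[120:195,130:200],(560,600),interpolation=cv2.INTER_CUBIC)
o=np.zeros((600,800,3),np.uint8);o[:300,:240]=a[:,39:279];o[:,240:]=b
cv2.imwrite("pics/c18.png",o)
E
```

```text
10.5 left,fwd,up mm [ 2.6026 -0.0095 38.9537] F left,fwd,up [ 0.3971  0.1492 -3.2147] 63.16309332847595 [-0.     -0.0002 -1.    ]
w18 [230.6406 263.8269 334.    ] 3: 11.8 -44.1 9.7 2: -5.8 3.2
0.04 [164.8689 165.2443]
0.05 [164.1113 162.2756]
0.055 [163.7282 160.774 ]
0.066 [162.8749 157.4297]
0.1 [160.1426 146.7219]
```

View pics/c18.png

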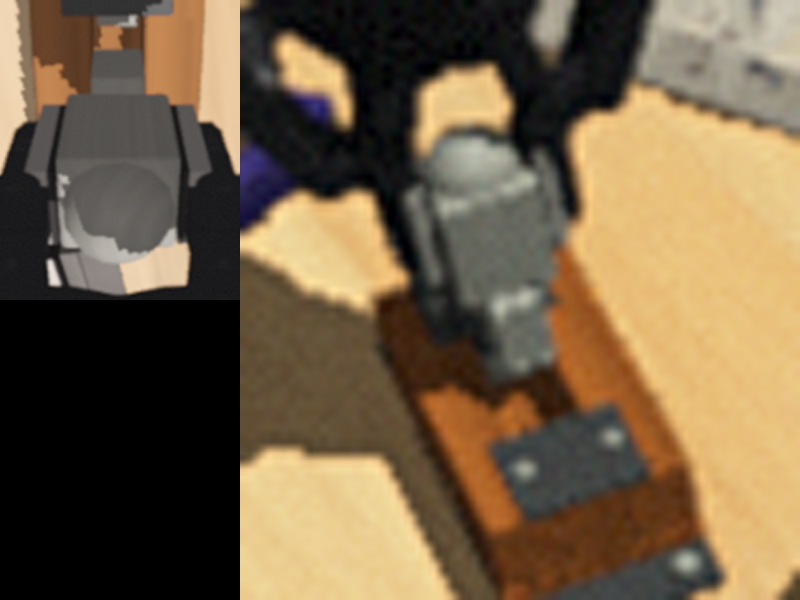

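Run:
```python
from h import *
C=bot.read_camera("scene")
y=np.array([.179,.984,0]);x=np.array([.984,-.179,0]);c=np.array([.5235,.157,0])
for f in(.048,.052,.056):
    print(f,[((proj(C,c+a*x-.018*y+[0,0,f])-[130,120])*8+[240,0]).round() for a in(-.008,.008)],[((proj(C,c+a*x-.014*y+[0,0,f+h])-[130,120])*8+[240,0]).round() for h in(.028,.066) for a in(-.015,.015)])
```

```text
0.048 [array([508., 389.]), array([559., 371.])] [array([463., 320.]), array([560., 287.]), array([436., 222.]), array([537., 189.])]
0.052 [array([505., 379.]), array([556., 361.])] [array([460., 310.]), array([558., 277.]), array([434., 212.]), array([535., 178.])]
0.056 [array([503., 369.]), array([554., 352.])] [array([457., 300.]), array([556., 267.]), array([431., 201.]), array([532., 168.])]
```

```bash
python3 -c "
from rig import bot
print(bot.close_job())"
```

```text
the job is handed in; nothing more can be done
None
```

I rocked the domed stake left, right, left and right again (about 8–10° each way) until it came free. I handed it in held upright and still, its foot about 11–12 mm above its own holder; I gripped it across the 30 mm sides instead of the 28 mm ones you named, because the tool could not tilt and the stake had to pivot between the pads.

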